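Find the peg-box lid that rocks and press it home

TASK

Three of the four white peg-box lids are snapped home, but one is loose and rocks. Press lightly on a short end of one lid after another until you find the one that tips under the press, then press that lid firmly in the middle until it sits fully home, level and no longer rocking. Only press: do not pick up or pry off any lid, and leave the pegs, the brush and the pole fork lying where they are.

Things in the scene. Friction and masses are not known exactly. Their poses are not given: they have to be found in the camera images.
- lid_a_top (a point): Top centre of one of 4 identical white lids pushed onto grey peg boxes (boxes fixed). z up, x along the long side. Lid 112 x 82 mm (x, y), 4 mm thick, skirt 10 mm down outside, 70 g, flat on top; its plug goes 12 mm into the box with 1.5 mm play. Tops are 57 to 89 mm above the shelf: the boxes differ in height, so height does not tell which lid is loose. Any of the 4 may be the loose one.
- lid_b_top (a point): As lid_a_top, another lid. How a home lid acts (3 of the 4): it lies flat on its box's rim (box 104 x 74 mm outside) and is rigid when pressed anywhere.
- lid_c_top (a point): As lid_a_top, another lid. How the loose lid acts, whichever it is: it stands level, 5 mm above its rim, on two stiff hidden catches 27 mm either side of its centre along y. Pressed even lightly near a short end (40 mm from the centre along x), that end dips about 3 mm until it meets the rim and the lid tips about 0.1 rad; let go, it falls back.
- lid_d_top (a point): As lid_a_top, another lid. How the loose lid is seated, whichever it is: pressed in the middle it yields at about 12 to 15 N (a slow press that goes on to 18 N does it), both catches giving way together, goes down 5 mm onto the rim, stays down and no longer rocks.
- peg0: Purple clothes peg lying on the shelf, 75 x 16 x 12 mm, origin under its middle; a bystander.
- peg1: As peg0.
- brush: Black stain brush lying bristles down, 155 x 50 x 30 mm, origin on the shelf under its middle, handle towards its -x; a bystander.
- fork: Stainless drying-pole fork head lying flat, 330 mm long and 14 mm thick, origin under its shaft, prongs towards its +x; a bystander.

How it is judged:
By the outcome, as a careful person would: the job done as asked, in the order asked, and still so for the second after the job is handed in, with the robot touching nothing.
It also fails if it takes over 51 s, if anything falls off the work surface, if the arm or the gripper's body presses on something with over 40 N, if the wrist force passes 120 N, or if a joint passes its speed limit or range.

ROBOT

A 6-joint arm with a two-finger parallel gripper is mounted at the origin on the work surface. World frame = base frame: x ahead of the robot, y to its left, z up, the work surface at z = 0. Lengths are in m, angles in degrees, forces in N, time in s.
With the tool pointing down it reaches from about 0.35 to 0.775 m from the base axis. Payload 5.5 kg.
Tool frame: the origin (TCP) lies at the very end of the fingers, on their centre line; the grasp point (between the pads) lies r.grip_point_offset behind it (r.grip_point_offset is the distance from the TCP to the grasp point, in m); z points along the fingers, y is the line along which they close (so a half turn about z gives the same grasp; the last joint's range is limited). The gripper opens to 85 mm and grips with 20 to 120 N. Pads are 22 mm wide; open, the fingers measure 114 mm over their backs; the gripper's body (76 mm by 85 mm) begins 54 mm behind the grasp point. The pads swing forward as they close: fully open they stand 13 mm farther back than shut.
Start: joints at [-81.566, 17.945, 2.641, 74.691, 0, 82.002], TCP at [0.163, -0.552, 0.231] pointing down, gripper open.
Joint ranges: [-158.12, 158.12], [-49.38, 96.58], [-58.88, 72.47], [-126.05, 133.96], [-84.25, 85.87], [-180, 180]. Speed limits (degrees/s): [147.25, 147.25, 180, 180, 180, 180].

INTERFACE

Orientations are given as [roll, pitch, yaw] about the fixed x, y, z axes, in that order (R = Rz(yaw) Ry(pitch) Rx(roll)).
In Python, from plant import r, read_camera gives the robot as it stands.
- The arm moves only by the tool carry_out, never from a script. Its argument "moves" is a list of rows, each a list of 5 numbers: the shift along the tool's x, y, z in m, then the turn about the tool's z in degrees, then the opening in per cent of the stroke, from 0 (shut) to 100 (fully open). In form: [[tx, ty, tz, spin, grip], ...]. A call has 1 to 20 rows; each row shifts and turns the commanded pose from where the row before left it, along the tool's axes as they then stand; what a row does not reach is not made up. A row lasts 1/12 s, in which the tool goes at most 41.7 mm and 7.16 degrees, less where a joint would pass 70% of its speed; a pose out of reach is approached as far as the arm can. A call with a gripper value outside its range is refused whole. The fingers move at their own pace and stop on an object; "squeeze" is the grip in N (left out, the last holds). Time passes only in rows, so rows that do not move let the fingers close. It gives the time, the measured TCP pose, the force, the opening and the grip force at its end, in the units of the state.
- r.read_state(): the state, without advancing time (a new reading comes with each control period).
- read_camera(name): name is "scene" or "top" or "wrist"; returns a dict with "frame" (400x640x3 uint8, red, green, blue), "z_map" (400x640 float32, m along the optical axis (not along the pixel's ray), 0 where there is no reading), "fov_y" (degrees; the focal length in pixels is half the picture's height over the tangent of half this angle, whatever the lens; pixels are square), "cx", "cy" (the principal point, pixels), "R" (3x3) and "t" (3): a world point X has camera coordinates R X + t. Camera axes: x right, y down, z forward; pixel columns grow to the right and rows downward; lengths in m; the calibration is good to about 2 mm. The wrist camera is an equidistant fisheye: a pixel r from the principal point sees the ray r / f radians off the axis. A picture is of the moment at which its call begins.
- r.job_done(): hands the job in; it is judged then, once.
The state is a dict: "time": time; "joint_pos": joint angles; "joint_velocities": joint speeds; "joint_torque": joint torques, N m; "tcp_pos": TCP position; "tool_rot": TCP orientation; "contact_force": force on the tool from outside, world axes, zero at the start; "ft_torque": the same for the moment, N m; "finger_gap": finger opening in m; "gripper_force": force on a finger pad.
Only numpy, scipy, OpenCV 4.12 (cv2) and the standard library are available. Lean on these libraries where they do the work, as an engineer would, in place of code of your own. Each camera call takes 0.05 s, during which the arm holds its last target. There are 200 camera calls.

## Working session

There is one attempt and no reset: what is moved stays moved. The work goes in short steps, Python scripts to look and compute and a tool call to move; the robot and the scene stay as the last step left them, time stands still between calls to the robot, and variables do not carry over. Pictures are saved under pics/ and viewed, at most 10 in all, crops included, and the job is handed in when it is done.

Besides the shell and the picture viewer there is one more tool, called after "Request:" by a JSON object that holds its "name" and its "arguments", one argument or row to a line. carry_out: Moves the arm, as the interface text tells. Its arguments: {"type":"object","properties":{"moves":{"type":"array","items":{"type":"array","items":{"type":"number"}}},"squeeze":{"type":"number"}},"required":["moves"]}

```bash
mkdir -p pics
python3 - <<'E'
from plant import r, read_camera
import cv2,numpy as np
for n in ("top","scene"):
    c=read_camera(n); cv2.imwrite(f"pics/{n}.png",c["frame"][:,:,::-1]); np.savez(f"{n}.npz",**c)
    print(n,c["fov_y"],c["cx"],c["cy"],c["R"].round(3).tolist(),c["t"])
s=r.read_state(); print(s, r.grip_point_offset)
E
```

```text
top 47.736565887364954 325.48131492848876 203.7798907199787 [[-0.007, -1.0, -0.021], [-0.993, 0.009, -0.119], [0.119, 0.02, -0.993]] [0.01508111 0.57856121 1.01521121]
scene 55.62851445091158 318.10247285857287 201.17815168399582 [[-0.152, 0.988, -0.01], [0.598, 0.084, -0.797], [-0.787, -0.127, -0.603]] [ 0.09932887 -0.28817983  1.28751404]
{'time': 0.1, 'joint_pos': array([-8.15640200e+01,  1.79883088e+01,  2.58406327e+00,  7.46917319e+01,
        2.25752541e-03,  8.19998075e+01]), 'joint_velocities': array([ 0.06233598, -0.06703332,  0.13512144, -0.0225346 ,  0.09175102,
       -0.06132107]), 'joint_torque': array([ 2.37216896e-03, -4.81726813e+01,  2.99242687e+01,  1.27151681e-02,
       -1.60200570e-04,  2.99799055e-06]), 'tcp_pos': array([ 0.1626127 , -0.5510507 ,  0.23048423]), 'tool_rot': array([-1.79905271e+02, -1.55933496e-02,  1.64361578e+01]), 'contact_force': array([-0.06008098,  0.30397145, -0.07626024]), 'ft_torque': array([-0.01745958,  0.02799472,  0.01058265]), 'gripper_force': 0.0, 'finger_gap': 0.08555139560158762} 0.0187
```

View pics/top.png

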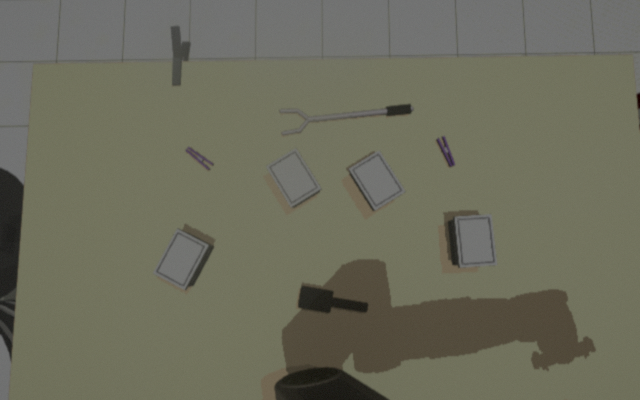

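View pics/scene.png

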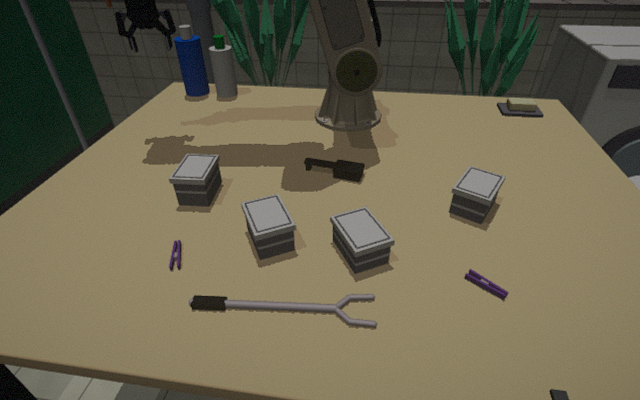

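The top view shows the four lids at about (182,259), (294,179), (376,181) and (475,241). The brush is at (330,300), the fork at (345,115), and the pegs at (200,158) and (446,151). Next I'll fit the lid tops using depth.

Run:
```python
import numpy as np,cv2
c=np.load("top.npz"); z=c["z_map"]; f=200/np.tan(np.radians(c["fov_y"]/2))
v,u=np.mgrid[:400,:640]
P=np.stack([(u-c["cx"])/f*z,(v-c["cy"])/f*z,z],-1)
W=(P-c["t"])@c["R"]
for n,(a,b) in dict(A=(182,259),B=(294,179),C=(376,181),D=(475,241)).items():
    z0=np.median(W[b-4:b+5,a-4:a+5,2])
    m=(abs(W[...,2]-z0)<.012)&(abs(u-a)<45)&(abs(v-b)<45)&(z>0)
    p=W[m]; q=cv2.minAreaRect((p[:,:2]*1000).astype(np.float32))
    bx=cv2.boxPoints(q); e=[bx[1]-bx[0],bx[2]-bx[1]]; l=max(e,key=np.linalg.norm)
    A=np.c_[p[:,:2]-p[:,:2].mean(0),np.ones(len(p))]; s=np.linalg.lstsq(A,p[:,2],rcond=None)[0]
    cc=np.array(q[0])
    print(n,"c",cc.round(1),"mean",(p[:,:2].mean(0)*1000).round(1),"size",np.round(q[1],1),"yaw",np.degrees(np.arctan2(l[1],l[0])).round(1),"z",(z0*1000).round(1),"r",np.hypot(*cc).round(),"az",np.degrees(np.arctan2(cc[1],cc[0])).round(1),"slope",s[:2].round(3))
```

```text
A c [454.9 333.6] mean [454.7 332.4] size [ 82.8 112.5] yaw -27.0 z 70.8 r 564.0 az 36.2 slope [0.001 0.009]
B c [638.2  83.6] mean [637.1  83. ] size [112.5  82. ] yaw 31.3 z 63.5 r 644.0 az 7.5 slope [0.004 0.003]
C c [ 628.7 -105.7] mean [ 627.7 -105.4] size [112.1  82.6] yaw 31.2 z 70.9 r 638.0 az -9.5 slope [ 0.003 -0.005]
D c [ 490.6 -317.2] mean [ 490.3 -316. ] size [111.9  83.7] yaw 3.6 z 78.9 r 584.0 az -32.9 slope [ 0.002 -0.016]
```

Request:
{"name": "carry_out", "arguments": {
  "moves": [
    [0.0285,-0.0117,0.0105,0,0],
    [0.0285,-0.0117,0.0105,0,0],
    [0.0285,-0.0117,0.0105,0,0],
    [0.0285,-0.0117,0.0105,0,0],
    [0.0285,-0.0117,0.0105,0,0],
    [0.0285,-0.0117,0.0105,0,0],
    [0.0285,-0.0117,0.0105,0,0],
    [0.0285,-0.0117,0.0105,0,0],
    [0.0285,-0.0117,0.0105,0,0],
    [0.0285,-0.0117,0.0105,0,0],
    [0.0285,-0.0117,0.0105,0,0],
    [0.0285,-0.0117,0.0105,0,0],
    [0,0,0,0,0],
    [0,0,0,0,0],
    [0,0,0,0,0]
  ]
}}

```text
time: 1.35
tcp_pos: [0.4507, -0.3201, 0.1051]
tool_rot: [-180.0, 0.0, 16.5]
contact_force: [0.0, -1.0, 0.1]
finger_gap: 0.0003
gripper_force: 0.0
```

Request:
{"name": "carry_out", "arguments": {
  "moves": [
    [0,0,0.01,0,0],
    [0,0,0.01,0,0],
    [0,0,0.002,0,0],
    [0,0,0.001,0,0],
    [0,0,0.001,0,0],
    [0,0,0,0,0]
  ]
}}

```text
time: 1.85
tcp_pos: [0.4507, -0.3205, 0.0812]
tool_rot: [180.0, 0.0, 16.4]
contact_force: [0.2, -0.1, 0.9]
finger_gap: -0.0002
gripper_force: 0.0
```

Request:
{"name": "carry_out", "arguments": {
  "moves": [
    [0,0,0.0005,0,0],
    [0,0,0.0005,0,0],
    [0,0,0.0005,0,0],
    [0,0,0.0005,0,0],
    [0,0,0,0,0]
  ]
}}

```text
time: 2.27
tcp_pos: [0.451, -0.3201, 0.0793]
tool_rot: [180.0, 0.0, 16.4]
contact_force: [-1.0, -0.8, 0.2]
finger_gap: -0.0004
gripper_force: 0.0
```

Request:
{"name": "carry_out", "arguments": {
  "moves": [
    [0,0,0.0005,0,0],
    [0,0,0.0005,0,0],
    [0,0,0,0,0]
  ]
}}

```text
time: 2.52
tcp_pos: [0.4511, -0.3202, 0.079]
tool_rot: [180.0, -0.0, 16.4]
contact_force: [-1.1, 0.9, 4.6]
finger_gap: 0.0001
gripper_force: 2.6
```

Request:
{"name": "carry_out", "arguments": {
  "moves": [
    [0,0,0.0005,0,0],
    [0,0,0.0005,0,0],
    [0,0,0,0,0]
  ]
}}

```text
time: 2.77
tcp_pos: [0.4511, -0.3202, 0.079]
tool_rot: [179.9, -0.0, 16.4]
contact_force: [-2.2, 3.1, 12.5]
finger_gap: -0.0001
gripper_force: 5.9
```

```bash
cat > slope.py <<'E'
import sys,numpy as np,cv2
from plant import r, read_camera
def go(cx,cy,yaw,ztop):
    a=np.radians(yaw)
    for n in ("top","scene"):
        c=read_camera(n); z=c["z_map"]; f=200/np.tan(np.radians(c["fov_y"]/2))
        v,u=np.mgrid[:400,:640]
        W=(np.stack([(u-c["cx"])/f*z,(v-c["cy"])/f*z,z],-1)-c["t"])@c["R"]
        d=W[...,:2]-[cx,cy]; x=d@[np.cos(a),np.sin(a)]; y=d@[-np.sin(a),np.cos(a)]
        m=(abs(x)<.052)&(abs(y)<.037)&(abs(W[...,2]-ztop)<.009)&(z>0)
        A=np.c_[x[m],y[m],np.ones(m.sum())]; s=np.linalg.lstsq(A,W[m][:,2],rcond=None)[0]
        print(n,m.sum(),"slope x,y",s[:2].round(3),"z",s[2].round(4),"x range",x[m].min().round(3),x[m].max().round(3))
go(*map(float,sys.argv[1:]))
E
python3 slope.py .4906 -.3172 3.6 .079
```

```text
top 1175 slope x,y [-0.001  0.004] z 0.0794 x range -0.041 0.052
scene 704 slope x,y [-0.007  0.001] z 0.0787 x range -0.052 0.052
```

D stays level and rigid under the press, so it's home. On to C.

Request:
{"name": "carry_out", "arguments": {
  "moves": [
    [0,0,-0.0125,0,0],
    [0,0,-0.0125,0,0],
    [0.0241,-0.0181,0,0,0],
    [0.0241,-0.0181,0,0,0],
    [0.0241,-0.0181,0,0,0],
    [0.0241,-0.0181,0,0,0],
    [0.0241,-0.0181,0,0,0],
    [0.0241,-0.0181,0,0,0],
    [0.024,-0.0182,0,0,0],
    [0.024,-0.0182,0,0,0],
    [0,0,0.012,0,0],
    [0,0,0.012,0,0],
    [0,0,0.003,0,0],
    [0,0,0.001,0,0],
    [0,0,0,0,0],
    [0,0,0,0,0]
  ]
}}

```text
time: 4.2
tcp_pos: [0.5948, -0.1271, 0.0749]
tool_rot: [180.0, -0.0, 16.4]
contact_force: [-0.6, -0.8, 0.3]
finger_gap: 0.0
gripper_force: 0.0
```

Request:
{"name": "carry_out", "arguments": {
  "moves": [
    [0,0,0.001,0,0],
    [0,0,0.001,0,0],
    [0,0,0.001,0,0],
    [0,0,0.0005,0,0],
    [0,0,0,0,0]
  ]
}}

```text
time: 4.62
tcp_pos: [0.5946, -0.1267, 0.0708]
tool_rot: [180.0, 0.0, 16.4]
contact_force: [-1.6, -0.0, 0.5]
finger_gap: -0.0002
gripper_force: 0.0
```

Request:
{"name": "carry_out", "arguments": {
  "moves": [
    [0,0,0.0005,0,0],
    [0,0,0.0005,0,0],
    [0,0,0,0,0]
  ]
}}

```text
time: 4.87
tcp_pos: [0.5947, -0.1267, 0.0707]
tool_rot: [180.0, -0.0, 16.4]
contact_force: [-2.3, 0.0, 6.0]
finger_gap: 0.0001
gripper_force: 3.0
```

```bash
python3 slope.py .6287 -.1057 31.2 .071
```

```text
top 610 slope x,y [-0.001 -0.002] z 0.0711 x range -0.011 0.052
scene 1143 slope x,y [-0.002 -0.001] z 0.0705 x range -0.052 0.052
```

C also stays level and rigid, so it's home. Next is B.

Request:
{"name": "carry_out", "arguments": {
  "moves": [
    [0,0,-0.0125,0,0],
    [0,0,-0.0125,0,0],
    [0.0089,-0.0256,0,0,0],
    [0.0089,-0.0256,0,0,0],
    [0.0089,-0.0256,0,0,0],
    [0.0089,-0.0256,0,0,0],
    [0.0089,-0.0256,0,0,0],
    [0.0089,-0.0256,0,0,0],
    [0.0089,-0.0256,0,0,0],
    [0,0,0,-7,0],
    [0,0,0,-7,0],
    [0,0,0,-7,0],
    [0,0,0,-7,0],
    [0,0,0.009,-7,0],
    [0,0,0.009,-7,0],
    [0,0,0.008,0,0],
    [0,0,0.001,0,0],
    [0,0,0,0,0],
    [0,0,0,0,0]
  ]
}}

```text
time: 6.55
tcp_pos: [0.6038, 0.0629, 0.0679]
tool_rot: [180.0, 0.0, 58.3]
contact_force: [0.1, 0.1, 0.0]
finger_gap: 0.0
gripper_force: 0.0
```

Request:
{"name": "carry_out", "arguments": {
  "moves": [
    [0,0,0.001,0,0],
    [0,0,0.001,0,0],
    [0,0,0.001,0,0],
    [0,0,0.0005,0,0],
    [0,0,0.0005,0,0],
    [0,0,0,0,0]
  ]
}}

```text
time: 7.05
tcp_pos: [0.6038, 0.0629, 0.0638]
tool_rot: [180.0, 0.0, 58.4]
contact_force: [-0.1, 0.2, 0.7]
finger_gap: -0.0001
gripper_force: 0.0
```

Request:
{"name": "carry_out", "arguments": {
  "moves": [
    [0,0,0.0005,0,0],
    [0,0,0.0005,0,0],
    [0,0,0,0,0]
  ]
}}

```text
time: 7.3
tcp_pos: [0.6039, 0.0629, 0.0637]
tool_rot: [180.0, -0.0, 58.4]
contact_force: [-1.6, 0.4, 5.8]
finger_gap: -0.0
gripper_force: 3.1
```

```bash
python3 slope.py .6382 .0836 31.3 .0635
```

```text
top 13 slope x,y [-0.096  0.012] z 0.0598 x range -0.051 -0.041
scene 1300 slope x,y [-0.002  0.002] z 0.0636 x range -0.052 0.052
```

B is level too, so it's home. Now A.

Request:
{"name": "carry_out", "arguments": {
  "moves": [
    [0,0,-0.016,0,0],
    [0,0,-0.016,0,0],
    [0.0173,-0.0254,0,0,0],
    [0.0173,-0.0254,0,0,0],
    [0.0173,-0.0254,0,0,0],
    [0.0173,-0.0254,0,0,0],
    [0.0173,-0.0254,0,0,0],
    [0.0173,-0.0254,0,0,0],
    [0.0173,-0.0254,0,0,0],
    [0.0173,-0.0255,0,0,0],
    [0.0173,-0.0255,0,0,0],
    [0,0,0.009,0,0],
    [0,0,0.009,0,0],
    [0,0,0.002,0,0],
    [0,0,0,0,0],
    [0,0,0,0,0]
  ]
}}

```text
time: 8.73
tcp_pos: [0.4906, 0.3141, 0.0743]
tool_rot: [-180.0, 0.1, 58.3]
contact_force: [0.9, -0.6, -1.3]
finger_gap: -0.0002
gripper_force: 0.0
```

Request:
{"name": "carry_out", "arguments": {
  "moves": [
    [0,0,0.001,0,0],
    [0,0,0.001,0,0],
    [0,0,0.001,0,0],
    [0,0,0.0005,0,0],
    [0,0,0.0005,0,0],
    [0,0,0,0,0]
  ]
}}

```text
time: 9.23
tcp_pos: [0.4903, 0.3153, 0.0707]
tool_rot: [180.0, 0.0, 58.4]
contact_force: [-0.7, 0.3, 0.7]
finger_gap: 0.0001
gripper_force: 0.0
```

Request:
{"name": "carry_out", "arguments": {
  "moves": [
    [0,0,0.0005,0,0],
    [0,0,0.0005,0,0],
    [0,0,0,0,0]
  ]
}}

```text
time: 9.48
tcp_pos: [0.4904, 0.3154, 0.0697]
tool_rot: [180.0, -0.0, 58.4]
contact_force: [0.2, 0.5, 0.6]
finger_gap: -0.0
gripper_force: 0.2
```

It gives way where the others were rigid. I'll press on gently until it meets the rim.

Request:
{"name": "carry_out", "arguments": {
  "moves": [
    [0,0,0.0005,0,0],
    [0,0,0.0005,0,0],
    [0,0,0.0005,0,0],
    [0,0,0,0,0]
  ]
}}

```text
time: 9.82
tcp_pos: [0.4903, 0.3154, 0.0682]
tool_rot: [-180.0, 0.0, 58.4]
contact_force: [0.4, -0.1, 0.2]
finger_gap: 0.0001
gripper_force: 0.2
```

```bash
python3 slope.py .4549 .3336 -27 .0705
```

```text
top 977 slope x,y [-0.084 -0.002] z 0.0713 x range -0.052 0.052
scene 621 slope x,y [-0.07   0.005] z 0.071 x range -0.052 0.052
```

A tips by about 0.08 rad, so it is the loose lid. I'll lift, move to its middle and press slowly.

Request:
{"name": "carry_out", "arguments": {
  "moves": [
    [0,0,-0.0075,0,0],
    [0,0,-0.0075,0,0],
    [-0.0015,-0.0198,0,0,0],
    [-0.0015,-0.0198,0,0,0],
    [0,0,0.005,0,0],
    [0,0,0.004,0,0],
    [0,0,0,0,0],
    [0,0,0,0,0],
    [0,0,0,0,0]
  ]
}}

```text
time: 10.67
tcp_pos: [0.4558, 0.3333, 0.0743]
tool_rot: [180.0, -0.0, 58.4]
contact_force: [-0.6, 0.6, -0.3]
finger_gap: -0.0003
gripper_force: 0.0
```

Request:
{"name": "carry_out", "arguments": {
  "moves": [
    [0,0,0.001,0,0],
    [0,0,0.001,0,0],
    [0,0,0.0005,0,0],
    [0,0,0.0005,0,0],
    [0,0,0.0005,0,0],
    [0,0,0,0,0]
  ]
}}

```text
time: 11.17
tcp_pos: [0.455, 0.3334, 0.0706]
tool_rot: [-180.0, 0.0, 58.4]
contact_force: [0.9, -0.8, -0.3]
finger_gap: -0.0001
gripper_force: 0.0
```

Request:
{"name": "carry_out", "arguments": {
  "moves": [
    [0,0,0.0003,0,0],
    [0,0,0.0003,0,0],
    [0,0,0.0003,0,0],
    [0,0,0.0003,0,0],
    [0,0,0,0,0]
  ]
}}

```text
time: 11.58
tcp_pos: [0.455, 0.3335, 0.0703]
tool_rot: [180.0, -0.0, 58.4]
contact_force: [-1.9, -0.6, 6.2]
finger_gap: -0.0003
gripper_force: 2.8
```

Request:
{"name": "carry_out", "arguments": {
  "moves": [
    [0,0,0.0003,0,0],
    [0,0,0.0003,0,0],
    [0,0,0.0003,0,0],
    [0,0,0,0,0]
  ]
}}

```text
time: 11.92
tcp_pos: [0.4551, 0.3336, 0.07]
tool_rot: [180.0, -0.0, 58.4]
contact_force: [-2.6, -1.4, 9.3]
finger_gap: -0.0
gripper_force: 4.9
```

Request:
{"name": "carry_out", "arguments": {
  "moves": [
    [0,0,0.0003,0,0],
    [0,0,0.0003,0,0],
    [0,0,0.0003,0,0],
    [0,0,0.0003,0,0],
    [0,0,0.0003,0,0],
    [0,0,0,0,0]
  ]
}}

```text
time: 12.42
tcp_pos: [0.4551, 0.3336, 0.0687]
tool_rot: [180.0, -0.1, 58.4]
contact_force: [-2.5, -1.6, 11.5]
finger_gap: 0.0
gripper_force: 5.4
```

Request:
{"name": "carry_out", "arguments": {
  "moves": [
    [0,0,0.0004,0,0],
    [0,0,0.0004,0,0],
    [0,0,0.0004,0,0],
    [0,0,0.0004,0,0],
    [0,0,0.0004,0,0],
    [0,0,0,0,0]
  ]
}}

```text
time: 12.92
tcp_pos: [0.4551, 0.3337, 0.0667]
tool_rot: [180.0, -0.1, 58.4]
contact_force: [-2.9, -1.6, 11.3]
finger_gap: 0.0
gripper_force: 5.4
```

Request:
{"name": "carry_out", "arguments": {
  "moves": [
    [0,0,0.0004,0,0],
    [0,0,0.0004,0,0],
    [0,0,0.0004,0,0],
    [0,0,0,0,0]
  ]
}}

```text
time: 13.25
tcp_pos: [0.4551, 0.3337, 0.0655]
tool_rot: [180.0, -0.1, 58.4]
contact_force: [-2.9, -2.2, 10.2]
finger_gap: 0.0002
gripper_force: 5.4
```

Request:
{"name": "carry_out", "arguments": {
  "moves": [
    [0,0,0.0004,0,0],
    [0,0,0.0004,0,0],
    [0,0,0.0004,0,0],
    [0,0,0.0003,0,0],
    [0,0,0,0,0]
  ]
}}

```text
time: 13.67
tcp_pos: [0.4551, 0.3336, 0.0652]
tool_rot: [179.9, -0.1, 58.4]
contact_force: [-5.6, -3.9, 18.8]
finger_gap: -0.0005
gripper_force: 9.7
```

It went 5 mm down and is now rigid on the rim. I'll check its short end for rocking.

Request:
{"name": "carry_out", "arguments": {
  "moves": [
    [0,0,-0.0075,0,0],
    [0,0,-0.0075,0,0],
    [0.0015,0.0198,0,0,0],
    [0.0015,0.0198,0,0,0],
    [0,0,0.006,0,0],
    [0,0,0.005,0,0],
    [0,0,0.0005,0,0],
    [0,0,0.0005,0,0],
    [0,0,0.0005,0,0],
    [0,0,0.0005,0,0],
    [0,0,0.0005,0,0],
    [0,0,0.0003,0,0],
    [0,0,0,0,0]
  ]
}}

```text
time: 14.75
tcp_pos: [0.4902, 0.3154, 0.0653]
tool_rot: [179.9, -0.0, 58.5]
contact_force: [-1.0, -4.0, 10.7]
finger_gap: 0.0003
gripper_force: 5.7
```

```bash
python3 slope.py .4549 .3336 -27 .0655
```

```text
top 956 slope x,y [0.004 0.003] z 0.0658 x range -0.052 0.052
scene 561 slope x,y [0.01  0.004] z 0.0653 x range -0.052 0.052
```

It's level and rigid under the end press. Retreating.

Request:
{"name": "carry_out", "arguments": {
  "moves": [
    [0,0,-0.01,0,0],
    [0,0,-0.03,0,0],
    [0,0,-0.03,0,0],
    [0,0,-0.03,0,0],
    [0,0,0,0,0],
    [0,0,0,0,0],
    [0,0,0,0,0]
  ]
}}

```text
time: 15.43
tcp_pos: [0.4894, 0.3155, 0.1632]
tool_rot: [-180.0, 0.0, 58.5]
contact_force: [-0.1, -0.0, 0.7]
finger_gap: -0.0
gripper_force: 0.0
```

```bash
python3 slope.py .4549 .3336 -27 .0655; python3 -c "
from plant import r; print(r.job_done())"
```

```text
top 1469 slope x,y [0.001 0.003] z 0.0656 x range -0.052 0.052
scene 880 slope x,y [0.001 0.002] z 0.0652 x range -0.052 0.052
the job is handed in; nothing more can be done
None
```

The loose lid was the one at about (0.455, 0.334): it tipped under the end press, then went down 5 mm when pressed in the middle to about 19 N. It now sits level and doesn't rock; the other three were rigid, and the job was handed in at about 15.5 s.

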